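# Nip the heel block in the coarse-fine bench press

### The job

Lay the dark heel block on the bed of the little bench press, crosswise between its brass pad and its backstop, and let go of it. Then turn only the large outer ring clockwise, feeling for the block to be pushed up against the backstop, until the press holds it square with a gentle nip of about 14 newtons; never squeeze the block hard. Leave the small black fine knob in the middle of the ring as it is set, and leave the other things on the bench where they are.

Things in the scene. Friction and masses are not known exactly. Their poses are not given: they have to be found in the camera images.
- press: Fixed bench press, 110 wide (its x), 250 long (its y, -150 to +100), origin on the bench, z up; it closes towards +y. Pale wooden housing 110 by 110, centred at y = -95, top at z = 56.5, carries the concentric knobs, axis vertical. From it a bed, 36 wide, top at z = 34, runs over a base plate (110 wide, 12 thick) from y = -40 to 100; free space for fingers on both sides of the bed
- pad_home (a point): press frame x = 0, y = -6, z = 48: where the middle of the brass pad's face is with the ring at 0 (fixed point). The pad is 44 wide (x), z 36 to 60; turning the ring moves it along +y, 14 mm per rad. Behind it is a stiff spring, 6 N per mm of squeeze, at most 7 mm
- stop_zone (a point): press frame x = 0, y = 52, z = 48: middle of the range of the backstop's face (fixed point). The backstop is dark steel with a red screw on top, 60 wide (x), 20 thick, z 34 to 60, rigid. It is set anew each day and not tracked: its face is anywhere within 7 mm of this point along y
- bed_spot (a point): middle of the red line across the bed, on the bed's top (press frame x = 0, y = 22, z = 34). A block centred here is always clear of pad and backstop by at least 5 mm
- blank: loose heel block of dark wood, 64 (its x) by 34 (its y) by 28 high, 50 g, origin in the centre of its underside. It belongs on the bed with its 64 mm side across the bed (along the press's x, either way round), overhanging the bed by 14 mm at each end, so that its ends can be gripped
- ring_grip (a point): on the knob axis, at half height of the outer ring (press frame x = 0, y = -95, z = 68). The ring is aluminium with dark ribs and a red mark on top, diameter 62, 20 high (z 58 to 78)
- coarse (a joint): angle of the outer ring in rad, 0 (pad fully open) to 2.7, growing clockwise as seen from above, closing the press 14 mm per rad. Free turning takes about 0.36 N m; each newton on the block adds 0.014 N m. It stays where it is left and holds the nip (at rest its friction may act either way). It starts at 0 to 0.35, the nip lies at 1.3 to 2.5, so regrasp as needed
- fine_mark (a point): outer end of the white line on top of the small black fine knob (diameter 32, z 78.5 to 100.5) that stands in the middle of the ring on the same axis; the point is 14 mm from the axis. The knob turns very easily (0.012 N m) and must not be turned
- spruce_block: loose pale block 64 by 45 by 28, bystander, origin at its underside
- tape_roll: loose yellow roll of diameter 90, 24 high, bystander, origin at its underside
- glue: white bottle of diameter 56, 140 high, bystander, origin at its underside
- clamp_a: loose black spring clamp with orange tips, about 125 by 65 by 18, bystander, origin at its pivot, on the bench
- clamp_b: second clamp like clamp_a
Mind the look-alikes: they are no part of the job. Leave any turquoise look-alike of the blank alone.

How it is judged:
On the way, in this order (a step that is already met when the one before it is completed fails the run):
1. the dark block lies loose on the bed, between pad and backstop, let go (z of blank in the frame of press between 0.031 and 0.038 m and x of blank in the frame of press between -0.012 and 0.012 m and angle between blank's own z axis and vertical below 0.1 rad and y of blank in the frame of press between 0.005 and 0.052 m and contact force between blank and the fingers below 0.1 N and linear speed of blank below 0.01 m/s and contact force between blank and press below 4 N), for 0.2 s.
2. the outer ring has been turned until the press nips the block (z of blank in the frame of press between 0.031 and 0.038 m and x of blank in the frame of press between -0.012 and 0.012 m and angle between blank's own z axis and vertical below 0.1 rad and y of blank in the frame of press between 0.005 and 0.052 m and contact force between blank and the fingers below 0.1 N and contact force between blank and press between 7 and 24 N and value of joint coarse above 0.4 rad), for 0.2 s.
At the end, for the whole second after the job is handed in: The block lies flat on the press's bed (within 12 mm of the bed's centre line), square to the press within 0.07 rad, at rest and let go, held by the press with 8 to 21 N; the fine knob's mark is within 2.5 mm of where it was (z of blank in the frame of press between 0.031 and 0.038 m and x of blank in the frame of press between -0.012 and 0.012 m and angle between blank's own z axis and vertical below 0.1 rad and y of blank in the frame of press between 0.005 and 0.052 m and angle between the x axis of blank and the x axis of press, either way round below 0.07 rad and contact force between blank and the fingers below 0.1 N and linear speed of blank below 0.01 m/s and contact force between blank and press between 8 and 21 N and distance of fine_mark from where it was at the start of the episode below 0.0025 m); the robot touches nothing.
It fails at once if the fine knob is turned (its mark moves by more than 2.5 mm) (distance of fine_mark from where it was at the start of the episode above 0.0025 m).
It fails at once if the press squeezes the block with more than 30 N (counted while the fingers are off the block) (contact force between blank and press above 30 N and contact force between blank and the fingers below 0.1 N).
It fails at once if a bystander is moved by more than 20 mm (distance of any of spruce_block, tape_roll, glue, clamp_a, clamp_b from where it was at the start of the episode above 0.02 m).
It also fails if it takes over 72 s, if anything falls off the work surface, if the arm or the gripper's body presses on something with over 40 N, if the wrist force passes 120 N, or if a joint passes its speed limit or range.

### The arm

A 7-joint arm with a two-finger parallel gripper is mounted at the origin on the work surface. World frame = base frame: x ahead of the robot, y to its left, z up, the work surface at z = 0. Lengths are in m, angles in rad, forces in N, time in s.
With the tool pointing down it reaches from about 0.4 to 0.9 m from the base axis. Payload 5.6 kg.
Tool frame: the origin (TCP) lies between the finger pads; the fingertips stand 25 mm ahead of it and the grasp point (between the pads) lies 6 mm ahead of it (tcp_to_tips is the distance from the TCP to the fingertips, in m); z points along the fingers, y is the line along which they close (so a half turn about z gives the same grasp; the last joint's range is limited). The gripper opens to 92 mm and grips with 3 to 60 N. Pads are 20 mm wide; open, the fingers measure 128 mm over their backs; the gripper's body (75 mm by 189 mm) begins 69 mm behind the grasp point.
Start: joints at [-1.182, 0.468, -0.012, 1.603, 0.006, 1.071, -0.056], TCP at [0.272, 0.59, 0.24] pointing down, gripper open.
Joint ranges: [-2.53, 2.53], [-0.31, 2.02], [-1.57, 1.55], [0.28, 2.44], [-1.29, 4.43], [0.15, 1.84], [-2.92, 2.92]. Speed limits (rad/s): [2.57, 2.57, 3.14, 3.14, 3.14, 3.14, 3.14].

### API

Orientations are given as a unit quaternion [w, x, y, z].
In Python, from station import get_obs, snapshot, get_calibration, finish_job, tcp_to_tips gives the robot as it stands.
- The arm moves only by the tool jog_arm, never from a script. Its argument "increments" is a list that holds one entry, the list of rows, each a list of 4 numbers: the shift along the tool's x, y, z in mm, then the turn about the tool's z in degrees. In form: [[[tx, ty, tz, roll], ...]]. A call has 1 to 5 rows; each row shifts and turns the commanded pose from where the row before left it, along the tool's axes as they then stand; what a row does not reach is not made up. A row lasts 1/10 s, in which the tool goes at most 50 mm and 8.59 degrees, less where a joint would pass 70% of its speed; a pose out of reach is approached as far as the arm can. A call with a gripper value outside its range is refused whole. "jaw" is the opening, from 0 (shut) to 1 (fully open), set as the call begins (left out, the last holds). The fingers move at their own pace and stop on an object; the grip force is fixed at half the most. Time passes only in rows, so rows that do not move let the fingers close. It gives the time, the measured TCP pose, the force, the opening and the grip force at its end, in the units of the state.
- get_obs(): the state, without advancing time (a new reading comes with each control period).
- snapshot(name): name is "scene" or "top" or "wrist"; returns the picture (384x512x3 uint8, red, green, blue); there is no depth.
- get_calibration(name): a dict with "fx", "fy", "cx", "cy" (pixels), "R" (3x3) and "t" (3): a world point X has camera coordinates R X + t. Camera axes: x right, y down, z forward; pixel columns grow to the right and rows downward; lengths in m; the calibration is good to about 2 mm. The wrist camera is an equidistant fisheye: a pixel r from the principal point sees the ray r / f radians off the axis. A picture is of the moment at which its call begins: read the wrist's pose just before it. get_calibration takes no time and is no camera call; for the wrist camera it gives the pose at the moment of the call.
- finish_job(): hands the job in; it is judged then, once.
The state is a dict: "clock": time; "joint_pos": joint angles; "qd": joint speeds; "joint_torque": joint torques, N m; "eef_pos": TCP position; "orientation": TCP orientation; "wrist_force": force on the tool from outside, world axes, zero at the start; "torque": the same for the moment, N m; "width": opening from 0.0 (shut) to 1.0 (fully open); "finger_force": force on a finger pad.
Only numpy, scipy, OpenCV 4.12 (cv2) and the standard library are available. Lean on these libraries where they do the work, as an engineer would, in place of code of your own. Each camera call takes 0.05 s, during which the arm holds its last target. There are 200 camera calls.

## Working session

There is one attempt and no reset: what is moved stays moved. The work goes in short steps, Python scripts to look and compute and a tool call to move; the robot and the scene stay as the last step left them, time stands still between calls to the robot, and variables do not carry over. Pictures are saved under pics/ and viewed, at most 10 in all, crops included, and the job is handed in when it is done.

Besides the shell and the picture viewer there is one more tool, called after "Emit:" as name([rows], argument=value, ...), one row to a line, values as JSON. jog_arm: Moves the arm, as the interface text tells. Its arguments: {"type":"object","properties":{"increments":{"type":"array"},"jaw":{"type":"number"}},"required":["increments"]}

```bash
mkdir -p pics
python3 - <<'E'
from station import *
import cv2,numpy as np
o=get_obs();print(o)
for n in("top","scene"):
    im=snapshot(n);cv2.imwrite(f"pics/{n}0.png",im[:,:,::-1]);c=get_calibration(n)
    print(n,{k:np.round(np.array(v),4).tolist() for k,v in c.items()})
print(tcp_to_tips)
E
```

```text
{'clock': 0.0, 'joint_pos': array([-1.18200692,  0.46836348, -0.01160861,  1.60361086,  0.00598882,
        1.07141888, -0.05628889]), 'qd': array([-9.14836145e-04,  4.86607862e-04,  8.58472831e-05,  1.54377779e-03,
       -7.92329714e-04, -1.03913613e-03, -3.21825727e-04]), 'joint_torque': array([-3.50765322e-04, -5.20567918e+01, -1.27870281e-02, -2.43746996e+01,
       -5.67621575e-02,  1.70485728e-02,  1.48602985e-04]), 'eef_pos': array([0.27185172, 0.58982487, 0.23865449]), 'orientation': array([-1.34401585e-04,  2.14247307e-01,  9.76779050e-01, -8.72685856e-04]), 'wrist_force': array([-0.09064669, -0.49347588, -0.1782266 ]), 'torque': array([-0.01875417, -0.03835774,  0.04193109]), 'finger_force': 0.0, 'width': 0.9989109418083425}
top {'fx': 360.5506, 'fy': 360.5506, 'cx': 251.9638, 'cy': 191.6482, 'R': [[0.0152, -0.9998, -0.0118], [-0.9967, -0.0141, -0.0805], [0.0803, 0.013, -0.9967]], 't': [-0.0609, 0.6076, 0.8577]}
scene {'fx': 357.1512, 'fy': 357.1512, 'cx': 254.3458, 'cy': 193.2064, 'R': [[0.2578, 0.9661, 0.0165], [0.6639, -0.1647, -0.7294], [-0.702, 0.199, -0.6838]], 't': [-0.1021, -0.3444, 1.289]}
0.025
```

View pics/top0.png

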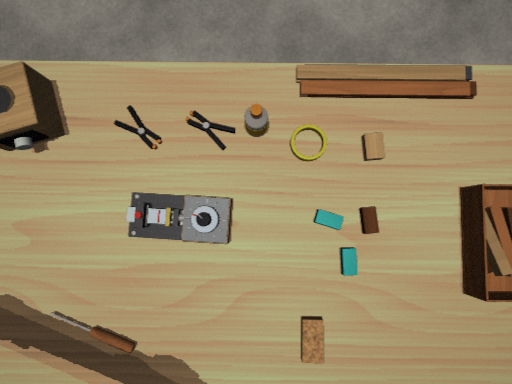

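View pics/scene0.png

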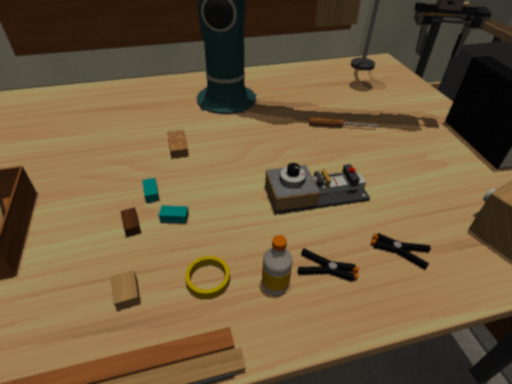

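The top view shows the dark block at about (370,220), the press at (130–232, 192–243) with its knob at (204,219), and turquoise look-alikes at (329,219) and (349,262). In the scene view the dark block is at (130,221) and the press at (315,187).

```bash
cat > h.py <<'E'
from station import *
import cv2,numpy as np
from scipy.spatial.transform import Rotation as Ro
def cast(n,px,z,c=None):
    c=c or get_calibration(n);R=np.array(c["R"]);t=np.array(c["t"])
    p=(np.atleast_2d(px).astype(float)-[c["cx"],c["cy"]])/[c["fx"],c["fy"]]
    if n=="wrist":
        r=np.linalg.norm(p,axis=1,keepdims=True)+1e-12
        d=np.hstack([p/r*np.sin(r),np.cos(r)])
    else: d=np.hstack([p,np.ones((len(p),1))])
    d=d@R; C=-R.T@t
    return C+d*((z-C[2])/d[:,2])[:,None]
def proj(n,X,c=None):
    c=c or get_calibration(n);X=np.atleast_2d(X)@np.array(c["R"]).T+c["t"]
    r=np.linalg.norm(X[:,:2],axis=1,keepdims=True)+1e-12
    q=X[:,:2]/r*np.arctan2(r,X[:,2:]) if n=="wrist" else X[:,:2]/X[:,2:]
    return q*[c["fx"],c["fy"]]+[c["cx"],c["cy"]]
def tool(X):  # world point -> offset in tool axes, mm
    o=get_obs();q=o["orientation"];R=Ro.from_quat(np.roll(q,-1))
    return np.round(R.inv().apply(np.array(X)-o["eef_pos"])*1000,1)
def yaw():
    R=Ro.from_quat(np.roll(get_obs()["orientation"],-1)).as_matrix();return R
E
python3 - <<'E'
from h import *
im=cv2.imread("pics/top0.png");hsv=cv2.cvtColor(im,cv2.COLOR_BGR2HSV)
print(hsv[220,370],hsv[214,366],hsv[229,376])
m=((hsv[...,2]<85)).astype(np.uint8)*255;m[:,:350]=0;m[:,385:]=0;m[:200]=0;m[245:]=0
cs=max(cv2.findContours(m,0,2)[0],key=cv2.contourArea);r=cv2.minAreaRect(cs);b=cv2.boxPoints(r)
print(r);P=cast("top",b,0.02);print(P.round(4),P.mean(0))
print("knob",cast("top",[204,219],0.1))
a=cv2.resize(im[180:255,120:240],None,fx=6,fy=6,interpolation=2);cv2.imwrite("pics/press.png",a)
print(tool([*P.mean(0)[:2],0.2]),yaw().round(3))
E
```

```text
[ 12 167  87] [ 11 165  82] [ 11 172  83]
((364.7626953125, 220.25962829589844), (25.581432342529297, 8.377018928527832), 82.23483276367188)
[[ 0.5721 -0.3134  0.02  ]
 [ 0.5751 -0.3336  0.02  ]
 [ 0.5138 -0.3413  0.02  ]
 [ 0.5107 -0.3212  0.02  ]] [ 0.54290987 -0.32735732  0.02      ]
knob [[0.53974585 0.05281187 0.1       ]]
[-630.1 -719.5   40. ] [[-0.908  0.419 -0.001]
 [ 0.419  0.908 -0.001]
 [-0.    -0.002 -1.   ]]
```

View pics/press.png

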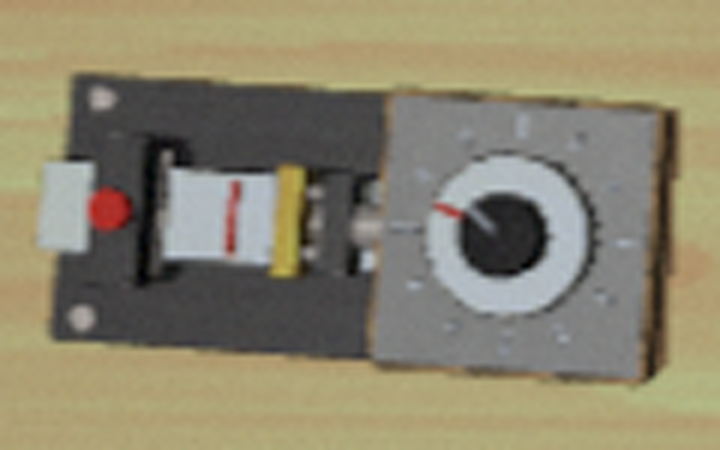

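Emit:
jog_arm([
  [[0,0,0,8.3],[0,0,0,8.3],[0,0,0,8.3],[0,0,0,8.3],[0,0,0,8.3]],
], jaw=1)

```text
clock: 0.6
eef_pos: [0.2719, 0.59, 0.239]
orientation: [0.0, 0.549, 0.836, -0.0]
wrist_force: [-0.2, -0.4, 0.2]
width: 0.997
finger_force: 0.0
```

Emit:
jog_arm([
  [[0,0,0,8.3],[0,0,0,8.3],[0,40,0,0],[0,40,0,0],[0,40,0,0]],
])

```text
clock: 1.1
eef_pos: [0.3919, 0.6055, 0.2393]
orientation: [0.0, 0.661, 0.75, -0.0]
wrist_force: [0.2, 1.0, 0.5]
width: 1.0
finger_force: 0.0
```

Emit:
jog_arm([
  [[-40,30,0,0],[-40,0,0,0],[-40,0,0,0],[-40,0,0,0],[-40,0,0,0]],
])

```text
clock: 1.6
eef_pos: [0.4457, 0.4087, 0.239]
orientation: [0.0, 0.662, 0.75, -0.0]
wrist_force: [0.5, -0.5, 0.3]
width: 0.996
finger_force: 0.0
```

Emit:
jog_arm([
  [[-40,0,0,0],[-40,0,0,0],[-40,0,0,0],[-40,0,0,0],[-40,0,0,0]],
])

```text
clock: 2.1
eef_pos: [0.4705, 0.2104, 0.2394]
orientation: [-0.0, 0.662, 0.75, -0.0]
wrist_force: [-0.2, 0.8, 0.1]
width: 1.001
finger_force: 0.0
```

Emit:
jog_arm([
  [[0,0,0,0],[0,0,0,0],[0,0,0,0]],
])

```text
clock: 2.4
eef_pos: [0.4704, 0.2135, 0.2395]
orientation: [-0.0, 0.661, 0.75, 0.0]
wrist_force: [-0.6, -0.2, 0.6]
width: 1.001
finger_force: 0.0
```

Run:
```python
from h import *
import json
o=get_obs();print(o["clock"],o["joint_pos"].round(3),o["eef_pos"],yaw().round(3))
c=get_calibration("wrist");im=snapshot("wrist")[:,:,::-1];cv2.imwrite("pics/w1.png",im)
json.dump({k:np.array(v).tolist() for k,v in c.items()},open("w1.json","w"))
cv2.imwrite("pics/w1v.png",cv2.resize(im,None,fx=1.5,fy=1.5,interpolation=2))
```

```text
2.4 [-0.774  0.242  0.332  1.945 -0.095  0.969 -0.271] [0.47038685 0.2134733  0.2394755 ] [[-0.126  0.992 -0.   ]
 [ 0.992  0.126  0.   ]
 [ 0.    -0.    -1.   ]]
```

View pics/w1v.png

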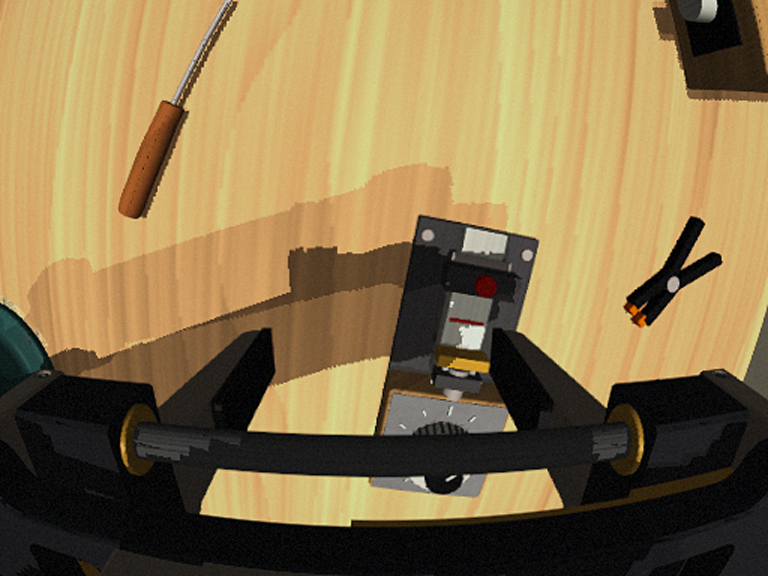

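The wrist view shows the press from behind: red line at about (310,215) native pixels, backstop screw at (324,191), plate far corners at (280,143) and (359,159), and the knob half hidden by the gripper's bar.

Run:
```python
from h import *
import json
c=json.load(open("w1.json"))
def red(im,x0,x1,y0,y1):
    h=cv2.cvtColor(im,cv2.COLOR_BGR2HSV);m=((h[...,0]<8)|(h[...,0]>172))&(h[...,1]>140)&(h[...,2]>80)
    z=np.zeros_like(m);z[y0:y1,x0:x1]=m[y0:y1,x0:x1];ys,xs=np.nonzero(z);return np.c_[xs,ys]
w=cv2.imread("pics/w1.png");t=cv2.imread("pics/top0.png")
a=red(w,296,325,207,222);b=red(t,155,163,207,226)
print("redline wrist",len(a),cast("wrist",a.mean(0),.034,c)[0],"top",len(b),cast("top",b.mean(0),.034)[0])
for n,p,cc in(("w",a,c),("t",b,None)):
    P=cast("wrist" if n=="w" else "top",p,.034,cc)[:,:2];l=cv2.fitLine(P.astype(np.float32),2,0,.01,.01).ravel();print("line dir",l[:2],np.ptp(P,axis=0))
# plate edges in wrist: dark vs wood, plane z=.012
Q=cast("wrist",np.array([[420,215],[539,238],[391,393],[404,320]])/1.5,.012,c);print(Q.round(4))
# fine knob and ring in top view
g=t[205:240,188:222];hs=cv2.cvtColor(g,cv2.COLOR_BGR2HSV)
m=(hs[...,2]<70).astype(np.uint8);k,l,s,ce=cv2.connectedComponentsWithStats(m);print(s,ce)
m=(hs[...,2]>190).astype(np.uint8);k,l,s,ce=cv2.connectedComponentsWithStats(m);print(s,ce)
i=1+np.argmax(s[1:,4]);cc=max(cv2.findContours((l==i).astype(np.uint8),0,1)[0],key=len);(x,y),r=cv2.minEnclosingCircle(cc)
print("ring",x+188,y+205,r,cast("top",[x+188,y+205],.078))
```

```text
redline wrist 47 [0.54668775 0.17222036 0.034     ] top 5 [0.54403386 0.17268729 0.034     ]
line dir [ 0.999045   -0.04369324] [0.02803653 0.00332467]
line dir [ 0.99691    -0.07855286] [0.02409966 0.00181187]
[[0.4977 0.2529 0.012 ]
 [0.6054 0.2487 0.012 ]
 [0.4957 0.0853 0.012 ]
 [0.4972 0.1594 0.012 ]]
[[   0    0   34   35 1037]
 [  25    3    1    1    1]
 [  27    5    1    1    1]
 [   9    8   14   13  138]
 [  29    8    1    1    1]
 [  30   10    2    4    5]
 [  30   15    2    4    5]
 [  28   20    2    2    2]] [[16.41755063 17.43201543]
 [25.          3.        ]
 [27.          5.        ]
 [15.72463768 14.18115942]
 [29.          8.        ]
 [30.2        11.6       ]
 [30.2        16.2       ]
 [28.5        20.5       ]]
[[  0   0  34  35 977]
 [  4   2  25  25 208]
 [  4  12   3   3   5]] [[16.15148414 17.33674514]
 [18.41346154 15.51923077]
 [ 5.         12.8       ]]
ring 204.05555534362793 219.36419773101807 12.409273147583008 [[0.53897795 0.05584845 0.078     ]]
```

Emit:
jog_arm([
  [[-40,0,0,0],[-40,0,0,0],[-40,0,0,0],[-40,0,0,0],[-40,0,0,0]],
])

```text
clock: 2.95
eef_pos: [0.4959, 0.0137, 0.2395]
orientation: [-0.0, 0.66, 0.751, 0.0]
wrist_force: [0.7, 0.2, -0.7]
width: 1.005
finger_force: 0.0
```

Emit:
jog_arm([
  [[-40,0,0,0],[-40,0,0,0],[-40,0,0,0],[-40,0,0,0],[-40,5,0,0]],
])

```text
clock: 3.45
eef_pos: [0.526, -0.1843, 0.2394]
orientation: [-0.0, 0.661, 0.751, 0.0]
wrist_force: [-0.4, -0.4, 0.9]
width: 1.004
finger_force: 0.0
```

Emit:
jog_arm([
  [[-40,0,0,0],[-40,0,0,0],[-40,0,0,0],[-40,0,0,0],[0,0,0,0]],
])

```text
clock: 3.95
eef_pos: [0.5449, -0.3479, 0.2391]
orientation: [0.001, 0.663, 0.748, -0.002]
wrist_force: [0.2, -0.7, -0.0]
width: 0.998
finger_force: 0.0
```

Emit:
jog_arm([
  [[0,0,0,0],[0,0,0,0]],
])

```text
clock: 4.15
eef_pos: [0.5463, -0.3406, 0.239]
orientation: [-0.001, 0.66, 0.751, 0.0]
wrist_force: [-0.9, 1.2, 0.3]
width: 1.003
finger_force: 0.0
```

Run:
```python
from h import *
import json
o=get_obs();print(o["clock"],o["joint_pos"].round(3),o["eef_pos"],yaw().round(3))
c=get_calibration("wrist");im=snapshot("wrist")[:,:,::-1].copy();cv2.imwrite("pics/w2.png",im)
h=cv2.cvtColor(im,cv2.COLOR_BGR2HSV)
p=proj("wrist",[[.545,-.335,.02]],c)[0];print(p)
x,y=p.astype(int);print(h[y-4:y+5:4,x-8:x+9:8].tolist())
json.dump({k:np.array(v).tolist() for k,v in c.items()},open("w2.json","w"))
cv2.imwrite("pics/w2v.png",cv2.resize(im,None,fx=1.5,fy=1.5,interpolation=2))
```

```text
4.15 [ 0.097  0.496  0.568  1.649 -0.295  1.085  0.878] [ 0.5463199  -0.34056027  0.23896694] [[-0.127  0.992 -0.001]
 [ 0.992  0.127  0.002]
 [ 0.002 -0.    -1.   ]]
[253.98026633 168.0860705 ]
[[[11, 181, 31], [8, 173, 28], [3, 198, 27]], [[12, 223, 32], [10, 165, 34], [12, 159, 37]], [[11, 222, 31], [10, 255, 29], [10, 173, 31]]]
```

View pics/w2v.png

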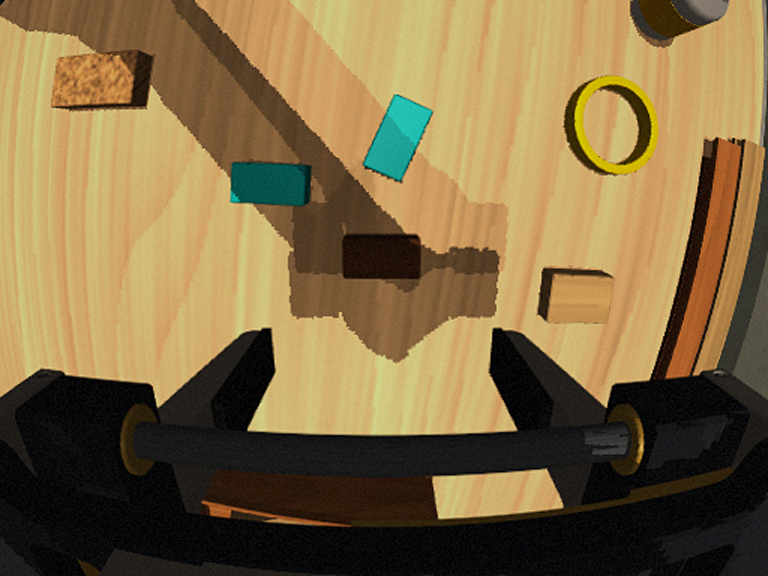

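The dark block is at (254,171) native pixels, in the arm's shadow, and looks nearly aligned with the tool. The turquoise look-alikes are at (181,122) and (265,92).

Run:
```python
from h import *
import json
c=json.load(open("w2.json"));im=cv2.imread("pics/w2.png");h=cv2.cvtColor(im,cv2.COLOR_BGR2HSV)
m=(h[...,2]<62).astype(np.uint8);z=m*0;z[148:195,220:290]=m[148:195,220:290]
z=cv2.morphologyEx(z,2,np.ones((5,5),np.uint8))
cs=max(cv2.findContours(z,0,1)[0],key=cv2.contourArea)
for zz in(.028,.0):
    P=cast("wrist",cs.reshape(-1,2),zz,c)[:,:2]*1000;r=cv2.minAreaRect(P.astype(np.float32));print(zz,r)
r0,r1=[cv2.minAreaRect((cast("wrist",cs.reshape(-1,2),q,c)[:,:2]*1000).astype(np.float32))[0] for q in(.028,0)]
print(tool([r0[0]/1e3,r0[1]/1e3,.02]),proj("wrist",[get_obs()["eef_pos"]],c),(-np.array(c["R"]).T@c["t"]))
t=cast("top",[[370,220]],.026);print(t)
```

```text
0.028 ((545.1690063476562, -336.6454162597656), (63.692989349365234, 36.136383056640625), 7.279663562774658)
0.0 ((545.8470458984375, -342.05712890625), (68.70287322998047, 38.978763580322266), 7.2796406745910645)
[  3.6  -0.6 219.2] [[254.92163788 252.7658875 ]] [ 0.53654801 -0.26784409  0.3839752 ]
[[ 0.54360239 -0.33818718  0.026     ]]
```

Emit:
jog_arm([
  [[2,0,40,0],[0,-1,40,0],[0,0,40,0],[0,0,30,0],[0,0,20,0]],
])

```text
clock: 4.7
eef_pos: [0.544, -0.3381, 0.0672]
orientation: [-0.002, 0.661, 0.751, 0.0]
wrist_force: [0.1, -0.4, 0.7]
width: 1.0
finger_force: 0.0
```

Emit:
jog_arm([
  [[0,0,15,0],[0,0,10,0],[0,0,6,0],[0,0,5,0],[0,0,0,0]],
])

```text
clock: 5.2
eef_pos: [0.5443, -0.341, 0.0337]
orientation: [0.0, 0.662, 0.75, 0.0]
wrist_force: [-0.7, 0.7, -0.4]
width: 1.001
finger_force: 0.0
```

Emit:
jog_arm([
  [[0,0,0,0],[0,0,0,0],[0,0,0,0],[0,0,0,0],[0,0,0,0]],
], jaw=0)

```text
clock: 5.7
eef_pos: [0.5445, -0.3411, 0.034]
orientation: [0.0, 0.662, 0.75, 0.0]
wrist_force: [1.2, 0.5, 2.0]
width: 0.694
finger_force: 30.0
```

Emit:
jog_arm([
  [[0,0,0,0],[0,0,0,0],[0,0,0,0]],
])

```text
clock: 6.0
eef_pos: [0.5445, -0.3412, 0.034]
orientation: [0.0, 0.662, 0.75, 0.0]
wrist_force: [-0.1, 0.3, 3.7]
width: 0.693
finger_force: 30.0
```

Emit:
jog_arm([
  [[0,0,-10,0],[0,0,-30,0],[0,0,-40,0],[0,0,-40,5.2],[0,0,-40,5.2]],
])

```text
clock: 6.5
eef_pos: [0.5436, -0.3409, 0.1952]
orientation: [-0.0, 0.728, 0.685, -0.0]
wrist_force: [0.1, 0.2, -0.3]
width: 0.692
finger_force: 30.0
```

Emit:
jog_arm([
  [[20,0,-30,0],[40,-4,-15,0],[40,-4,0,0],[40,-4,0,0],[40,-4,0,0]],
])

```text
clock: 7.0
eef_pos: [0.5378, -0.1589, 0.239]
orientation: [-0.0, 0.727, 0.687, 0.0]
wrist_force: [0.6, 0.4, -0.5]
width: 0.692
finger_force: 30.0
```

Emit:
jog_arm([
  [[40,-4,0,0],[40,-4,0,0],[40,0,0,0],[40,0,0,0],[40,0,0,0]],
])

```text
clock: 7.5
eef_pos: [0.5412, 0.0412, 0.239]
orientation: [-0.0, 0.727, 0.687, 0.0]
wrist_force: [0.2, -0.7, -0.9]
width: 0.696
finger_force: 30.0
```

Emit:
jog_arm([
  [[40,0,0,0],[20,0,0,0],[0,0,0,0],[0,0,0,0],[0,0,0,0]],
])

```text
clock: 8.0
eef_pos: [0.5451, 0.0977, 0.2387]
orientation: [0.0, 0.728, 0.686, -0.0]
wrist_force: [0.3, -0.6, 0.0]
width: 0.693
finger_force: 30.0
```

Run:
```python
from h import *
import json
o=get_obs();print(o["clock"],o["joint_pos"].round(3),o["eef_pos"],yaw().round(3),o["width"])
c=get_calibration("wrist");im=snapshot("wrist")[:,:,::-1].copy();cv2.imwrite("pics/w3.png",im)
json.dump({k:np.array(v).tolist() for k,v in c.items()},open("w3.json","w"))
print(proj("wrist",[[.546,.172,.034],[.539,.056,.1]],c))
cv2.imwrite("pics/w3v.png",cv2.resize(im,None,fx=1.5,fy=1.5,interpolation=2))
```

```text
8.0 [-0.669  0.325  0.53   1.871 -0.192  0.997 -0.115] [0.54507288 0.09766516 0.23873939] [[ 0.059  0.998  0.   ]
 [ 0.998 -0.059 -0.001]
 [-0.001  0.    -1.   ]] 0.6927871840369656
[[251.48830872 112.22831474]
 [251.02021247 227.83425227]]
```

View pics/w3v.png

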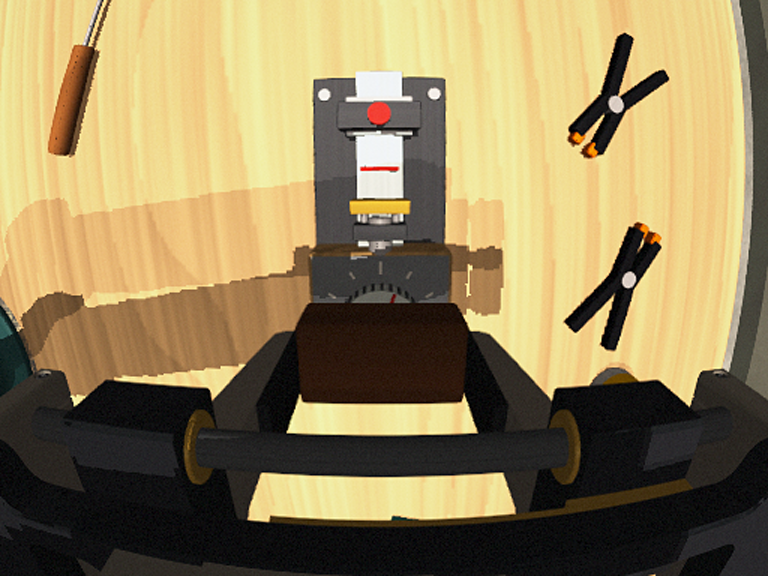

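The block is held straight at about (254,235), and the press is squarely in view: red line at (252,112), backstop at (253,78), brass pad at (253,138).

Run:
```python
from h import *
import json
c=json.load(open("w3.json"));im=cv2.imread("pics/w3.png");h=cv2.cvtColor(im,cv2.COLOR_BGR2HSV)
m=((h[...,0]<8)|(h[...,0]>172))&(h[...,1]>130)
z=np.zeros_like(m);z[106:118,235:272]=m[106:118,235:272];ys,xs=np.nonzero(z);a=np.c_[xs,ys]
P=cast("wrist",a,.034,c)[:,:2];l=cv2.fitLine(P.astype(np.float32),2,0,.01,.01).ravel()
print("red",len(a),P.mean(0),np.ptp(P,axis=0),np.degrees(np.arctan(l[1]/l[0])))
# plate edges: saturation (wood) -> dark grey
g=h[...,1].astype(float);E={}
for side,(x0,x1) in{"L":(200,222),"R":(286,310)}.items():
    pts=[]
    for y in list(range(58,118)):
        d=np.abs(np.diff(cv2.GaussianBlur(im,(3,3),0)[y,x0:x1].astype(float).sum(1)));i=d.argmax()
        pts.append([x0+i+.5,y])
    Q=cast("wrist",pts,.012,c)[:,:2]
    l=cv2.fitLine(Q.astype(np.float32),cv2.DIST_HUBER,0,.001,.01).ravel();d=l[:2]*np.sign(l[1])
    E[side]=l[2:]+d*((.172-l[3])/d[1]);print(side,E[side],np.degrees(np.arctan2(-d[0],d[1])),np.std((Q-l[2:])@[-d[1],d[0]]))
print("mid",(E["L"]+E["R"])/2,E["R"][0]-E["L"][0])
y=h[...,:];my=(h[...,0]>18)&(h[...,0]<32)&(h[...,1]>150);zz=np.zeros_like(my);zz[130:146,228:278]=my[130:146,228:278]
ys,xs=np.nonzero(zz);print("pad px",xs.min(),xs.max(),ys.min(),ys.max(),"face top@.06",cast("wrist",[[252,ys.min()]],.06,c))
print([int(v) for v in im[70:130,252].sum(1)])
print("screw bottom / bs bottom edge cast z.034:",[cast("wrist",[[252,q]],.034,c)[0,1].round(4) for q in(88,90,92)])
```

```text
red 76 [0.54718921 0.17221585] [0.02914856 0.00395089] -3.076112
L [0.49224022 0.172     ] -3.7233245 0.002593631546477668
R [0.6017983 0.172    ] -2.976027 0.0012442698744994183
mid [0.54701924 0.172     ] 0.109558076
pad px 233 273 133 142 face top@.06 [[0.5454145  0.14930524 0.06      ]]
[357, 357, 346, 362, 358, 361, 362, 351, 360, 356, 359, 368, 283, 103, 131, 78, 65, 589, 762, 605, 692, 737, 732, 734, 734, 731, 731, 734, 731, 730, 734, 734, 735, 734, 732, 732, 734, 732, 737, 718, 739, 338, 235, 341, 734, 714, 706, 710, 703, 705, 709, 708, 705, 705, 709, 701, 702, 708, 703, 704]
screw bottom / bs bottom edge cast z.034: [np.float64(0.2005), np.float64(0.1981), np.float64(0.1957)]
```

Emit:
jog_arm([
  [[35,-2,0,0],[38,0,0,0],[0,0,30,0],[0,0,40,0],[0,0,40,0]],
])

```text
clock: 8.55
eef_pos: [0.5479, 0.1717, 0.1281]
orientation: [0.0, 0.727, 0.686, 0.001]
wrist_force: [0.0, 1.3, -0.9]
width: 0.693
finger_force: 30.0
```

Emit:
jog_arm([
  [[0,0,30,0],[0,0,15,0],[0,0,5,0],[0,0,0,0],[0,0,0,0]],
])

```text
clock: 9.05
eef_pos: [0.5485, 0.1726, 0.0801]
orientation: [0.0, 0.727, 0.687, 0.001]
wrist_force: [0.3, 0.1, 0.6]
width: 0.693
finger_force: 30.0
```

Run:
```python
from h import *
o=get_obs();print(o["clock"],o["eef_pos"],yaw().round(3).tolist(),o["width"],o["wrist_force"],tool([.547,.171,.068]))
```

```text
9.05 [0.54848482 0.17263529 0.08010108] [[0.057, 0.998, 0.002], [0.998, -0.057, 0.001], [0.001, 0.002, -1.0]] 0.6927916683217553 [0.29960501 0.14593804 0.56787582] [-1.7 -1.4 12.1]
```

Emit:
jog_arm([
  [[-1,-1,4,0],[0,0,3,0],[0,0,2,0],[0,0,1,0],[0,0,0,0]],
])

```text
clock: 9.55
eef_pos: [0.5461, 0.1717, 0.0685]
orientation: [-0.0, 0.727, 0.687, -0.0]
wrist_force: [-0.2, 0.6, 0.2]
width: 0.697
finger_force: 30.0
```

Emit:
jog_arm([
  [[0,0,1,0],[0,0,0,0],[0,0,0,0]],
])

```text
clock: 9.85
eef_pos: [0.5464, 0.1718, 0.068]
orientation: [-0.0, 0.727, 0.687, 0.0]
wrist_force: [-0.6, -0.4, 4.3]
width: 0.694
finger_force: 30.0
```

Emit:
jog_arm([
  [[0,0,0,0],[0,0,0,0],[0,0,0,0],[0,0,0,0],[0,0,0,0]],
], jaw=1)

```text
clock: 10.35
eef_pos: [0.5462, 0.1717, 0.0675]
orientation: [0.0, 0.727, 0.687, -0.0]
wrist_force: [0.7, -0.0, -0.1]
width: 1.0
finger_force: 0.0
```

Emit:
jog_arm([
  [[0,0,-10,0],[0,0,-30,0],[0,0,-40,0],[0,0,-40,0],[-20,0,-30,0]],
])

```text
clock: 10.85
eef_pos: [0.5456, 0.1543, 0.2207]
orientation: [0.0, 0.725, 0.688, 0.002]
wrist_force: [0.5, -0.4, -0.6]
width: 1.001
finger_force: 0.0
```

Emit:
jog_arm([
  [[-40,0,0,0],[-40,0,0,0],[-16,0,0,0],[0,0,0,0],[0,0,0,0]],
])

```text
clock: 11.35
eef_pos: [0.5398, 0.0573, 0.2177]
orientation: [-0.0, 0.727, 0.687, 0.0]
wrist_force: [0.3, 1.6, 0.7]
width: 1.0
finger_force: 0.0
```

Run:
```python
from h import *
import json
o=get_obs();print(o["clock"],o["joint_pos"].round(3),o["eef_pos"],o["torque"],tool([.5407,.0552,.085]))
c=get_calibration("wrist");im=snapshot("wrist")[:,:,::-1].copy();cv2.imwrite("pics/w4.png",im)
json.dump({k:np.array(v).tolist() for k,v in c.items()},open("w4.json","w"))
print(proj("wrist",[[.5407,.0552,.1]],c))
cv2.imwrite("pics/w4v.png",cv2.resize(im[40:290,130:390],None,fx=2.3,fy=2.3,interpolation=2))
```

```text
11.35 [-0.607  0.333  0.539  1.917 -0.209  0.946 -0.024] [0.53979481 0.05726719 0.21774962] [-0.021489    0.04522748 -0.015171  ] [ -2.1   1.  132.7]
[[255.66883104 196.39165939]]
```

View pics/w4v.png

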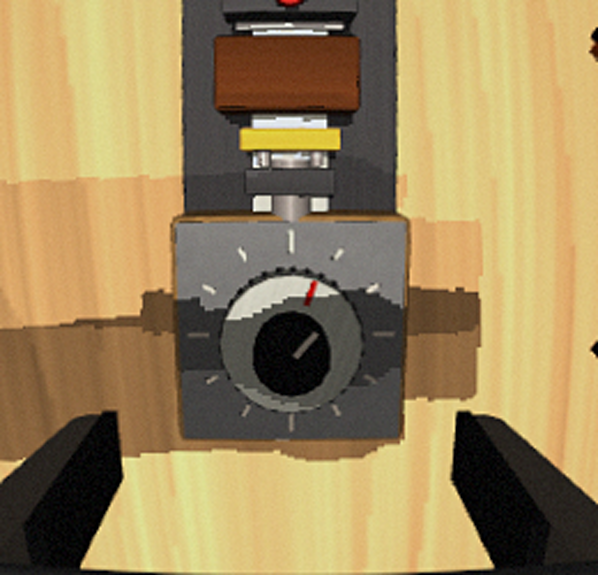

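The block lies square on the bed at crop (288,73), clear of both the pad and the backstop. The ring is centred at crop (292,342) and the fine knob at (292,354), with its white line pointing up and to the right.

Run:
```python
from h import *
import json
c=json.load(open("w4.json"));f=lambda u,v:[130+u/2.3,40+v/2.3]
print(cast("wrist",[f(292,342)],.078,c),cast("wrist",[f(292,354)],.1005,c),cast("wrist",[f(292,247),f(292,437)],.0565,c))
print("ring L/R",cast("wrist",[f(220,342),f(363,342)],.078,c),"mark",cast("wrist",[f(317,334)],.1005,c))
im=cv2.imread("pics/w4.png");h=cv2.cvtColor(im,cv2.COLOR_BGR2HSV)
m=(h[...,2]<45).astype(np.uint8);z=m*0;z[170:220,235:280]=m[170:220,235:280];z=cv2.morphologyEx(z,cv2.MORPH_CLOSE,np.ones((5,5),np.uint8))
z=cv2.morphologyEx(z,2,np.ones((5,5),np.uint8));cs=max(cv2.findContours(z,0,1)[0],key=cv2.contourArea)
P=cast("wrist",cs.reshape(-1,2),.1005,c)[:,:2].astype(np.float32);print("fine",cv2.minEnclosingCircle(P),cv2.minAreaRect(P))
```

```text
[[0.54217729 0.05672527 0.078     ]] [[0.54200986 0.05763456 0.1005    ]] [[0.54444888 0.09517854 0.0565    ]
 [0.53958566 0.00380601 0.0565    ]]
ring L/R [[0.51117575 0.05846295 0.078     ]
 [0.57280984 0.05502952 0.078     ]] mark [[0.55231144 0.06527388 0.1005    ]]
fine ((0.5411255359649658, 0.05791106075048447), 0.01749514974653721) ((0.5416181087493896, 0.05777664855122566), (0.033279143273830414, 0.030413787811994553), 86.82244873046875)
```

Emit:
jog_arm([
  [[-1,2,0,0],[0,0,0,-8.5],[0,0,0,-8.5],[0,0,0,-8.5],[0,0,0,-8.5]],
])

```text
clock: 11.9
eef_pos: [0.5417, 0.0563, 0.2173]
orientation: [-0.0, 0.491, 0.871, -0.0]
wrist_force: [-1.5, 0.1, -0.3]
width: 0.999
finger_force: 0.0
```

Emit:
jog_arm([
  [[0,0,0,-8.5],[0,0,0,-8.5],[0,0,0,-8.5],[0,0,20,0],[0,0,40,0]],
])

```text
clock: 12.4
eef_pos: [0.5443, 0.0565, 0.1593]
orientation: [0.003, 0.289, 0.957, 0.002]
wrist_force: [1.2, 0.7, -0.8]
width: 1.002
finger_force: 0.0
```

Emit:
jog_arm([
  [[0,0,30,0],[0,0,10,0],[0,0,0,0],[0,0,0,0],[0,0,0,0]],
])

```text
clock: 12.9
eef_pos: [0.5428, 0.0551, 0.1191]
orientation: [0.001, 0.29, 0.957, 0.001]
wrist_force: [0.5, -0.5, 0.7]
width: 0.998
finger_force: 0.0
```

Run:
```python
from h import *
o=get_obs();print(o["clock"],o["joint_pos"].round(3),o["eef_pos"],o["torque"],tool([.5417,.0565,.086]))
```

```text
12.9 [-0.401  0.458  0.298  1.972 -0.195  0.736  0.995] [0.54283415 0.05514559 0.11914941] [-0.02338119  0.03582704  0.00579105] [ 1.8  0.4 33.1]
```

Emit:
jog_arm([
  [[1,0,10,0],[1,0,10,0],[0,0,8,0],[0,0,5,0],[0,0,0,0]],
])

```text
clock: 13.4
eef_pos: [0.5393, 0.0557, 0.0835]
orientation: [-0.001, 0.29, 0.957, -0.0]
wrist_force: [-0.3, 0.3, 0.0]
width: 1.002
finger_force: 0.0
```

Emit:
jog_arm([
  [[0,0,0,0],[0,0,0,0],[0,0,0,0],[0,0,0,0],[0,0,0,0]],
], jaw=0)

```text
clock: 13.9
eef_pos: [0.5403, 0.0562, 0.0849]
orientation: [0.0, 0.29, 0.957, 0.0]
wrist_force: [0.7, 0.5, -0.3]
width: 0.666
finger_force: 30.0
```

```bash
cat >> h.py <<'E'
def st():
    o=get_obs();R=yaw();print(round(o["clock"],2),"p",(o["eef_pos"]*1e3).round(1),"yaw",round(-np.degrees(np.arctan2(R[1,1],R[0,1])),2),"F",o["wrist_force"].round(1),"T",o["torque"].round(3),"w",round(o["width"]*92,1),"j7",o["joint_pos"][6].round(3), "off",tool([.5417,.0565,.086]))
E
python3 -c "
from h import *
st()"
```

```text
13.9 p [540.3  56.2  84.9] yaw -56.27 F [ 0.7  0.5 -0.3] T [ 0.111 -0.155 -0.034] w 61.3 j7 1.013 off [-1.   1.1 -1.1]
```

Emit:
jog_arm([
  [[0,0,0,3],[0,0,0,3],[0,0,0,3],[0,0,0,3],[0,0,0,3]],
])

```text
clock: 14.4
eef_pos: [0.5406, 0.0565, 0.0849]
orientation: [0.001, 0.413, 0.911, 0.0]
wrist_force: [2.2, 1.7, -1.0]
width: 0.667
finger_force: 30.0
```

```bash
python3 -c "
from h import *
st()"
```

```text
14.4 p [540.6  56.5  84.9] yaw -41.24 F [ 2.2  1.7 -1. ] T [ 0.25  -0.248  0.368] w 61.4 j7 0.799 off [-0.7  0.9 -1.1]
```

Emit:
jog_arm([
  [[0,0,0,3],[0,0,0,3],[0,0,0,3],[0,0,0,3],[0,0,0,3]],
])

```text
clock: 14.9
eef_pos: [0.5409, 0.0567, 0.0849]
orientation: [0.001, 0.528, 0.849, 0.001]
wrist_force: [2.8, 0.2, -1.0]
width: 0.668
finger_force: 30.0
```

```bash
python3 -c "
from h import *
st()
im=snapshot('wrist')[:,:,::-1];cv2.imwrite('pics/w5.png',im[0:340,60:460])"
```

```text
14.9 p [540.9  56.7  84.9] yaw -26.25 F [ 2.8  0.2 -1. ] T [ 0.275 -0.392  0.355] w 61.5 j7 0.586 off [-0.5  0.6 -1.1]
```

View pics/w5.png

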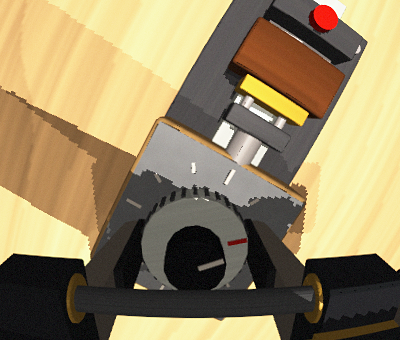

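The wrist view shows the ring turning with the grip and the pad at (275,100) nearing the block; the fine knob's white line at (211,265) still points the same way relative to the press.

Emit:
jog_arm([
  [[0,0,0,3],[0,0,0,3],[0,0,0,3],[0,0,0,3],[0,0,0,2]],
])

```text
clock: 15.45
eef_pos: [0.5413, 0.0568, 0.0849]
orientation: [0.001, 0.627, 0.779, 0.001]
wrist_force: [4.6, 3.0, -4.2]
width: 0.669
finger_force: 30.0
```

```bash
python3 -c "
from h import *
st()"
```

```text
15.45 p [541.3  56.8  84.9] yaw -12.3 F [ 4.6  3.  -4.2] T [ 0.545 -0.877  0.346] w 61.6 j7 0.389 off [-0.4  0.4 -1.1]
```

Emit:
jog_arm([
  [[0,0,0,2],[0,0,0,2],[0,0,0,2],[0,0,0,1],[0,0,0,1]],
])

```text
clock: 15.95
eef_pos: [0.5414, 0.0568, 0.0849]
orientation: [0.001, 0.68, 0.733, 0.001]
wrist_force: [4.8, 2.3, -3.8]
width: 0.666
finger_force: 30.0
```

```bash
python3 -c "
from h import *
st()"
```

```text
15.95 p [541.4  56.8  84.9] yaw -4.33 F [ 4.8  2.3 -3.8] T [ 0.579 -0.944  0.377] w 61.3 j7 0.276 off [-0.3  0.2 -1.1]
```

Emit:
jog_arm([
  [[0,0,0,1],[0,0,0,1],[0,0,0,1],[0,0,0,1],[0,0,0,1]],
])

```text
clock: 16.45
eef_pos: [0.5416, 0.0568, 0.0849]
orientation: [0.001, 0.711, 0.703, 0.001]
wrist_force: [6.6, 2.2, -4.0]
width: 0.668
finger_force: 30.0
```

```bash
python3 -c "
from h import *
st()"
```

```text
16.45 p [541.6  56.8  84.9] yaw 0.66 F [ 6.6  2.2 -4. ] T [ 0.578 -1.026  0.371] w 61.5 j7 0.206 off [-0.3  0.1 -1.1]
```

Emit:
jog_arm([
  [[0,0,0,1],[0,0,0,1],[0,0,0,1],[0,0,0,1],[0,0,0,0]],
])

```text
clock: 16.95
eef_pos: [0.5417, 0.0568, 0.0849]
orientation: [0.001, 0.735, 0.678, 0.002]
wrist_force: [6.0, 3.4, -3.7]
width: 0.667
finger_force: 30.0
```

```bash
python3 -c "
from h import *
st()
c=get_calibration('wrist');im=snapshot('wrist')[:,:,::-1];cv2.imwrite('pics/w6.png',cv2.resize(im[0:250,150:400],None,fx=2.3,fy=2.3,interpolation=2))"
```

```text
16.95 p [541.7  56.8  84.9] yaw 4.67 F [ 6.   3.4 -3.7] T [ 0.583 -1.072  0.237] w 61.4 j7 0.15 off [-0.3  0.  -1.1]
```

View pics/w6.png

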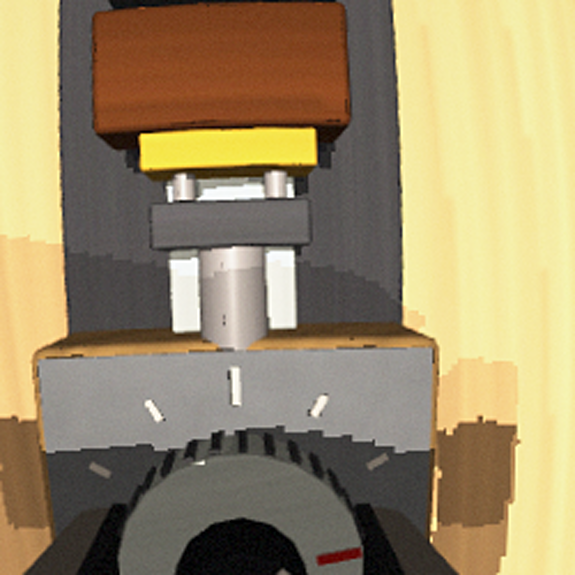

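The pad is now flush against the block, and the block's front edge nearly reaches the backstop at the top of the crop (y≈0–10).

Emit:
jog_arm([
  [[0,0,0,1],[0,0,0,1],[0,0,0,1],[0,0,0,1]],
])

```text
clock: 17.4
eef_pos: [0.5418, 0.0568, 0.0849]
orientation: [0.001, 0.759, 0.652, 0.002]
wrist_force: [6.4, 2.6, -5.3]
width: 0.668
finger_force: 30.0
```

```bash
python3 -c "
from h import *
st()"
```

```text
17.4 p [541.8  56.8  84.9] yaw 8.67 F [ 6.4  2.6 -5.3] T [ 0.536 -1.154  0.376] w 61.4 j7 0.093 off [-0.3 -0.  -1.1]
```

Emit:
jog_arm([
  [[0,0,0,1],[0,0,0,1],[0,0,0,1],[0,0,0,1]],
])

```text
clock: 17.8
eef_pos: [0.5419, 0.0568, 0.0849]
orientation: [0.001, 0.781, 0.625, 0.002]
wrist_force: [6.0, 2.2, -4.7]
width: 0.672
finger_force: 30.0
```

```bash
python3 -c "
from h import *
st()"
```

```text
17.8 p [541.9  56.8  84.9] yaw 12.67 F [ 6.   2.2 -4.7] T [ 0.606 -1.201  0.351] w 61.8 j7 0.037 off [-0.3 -0.1 -1.1]
```

Emit:
jog_arm([
  [[0,0,0,1],[0,0,0,1],[0,0,0,1],[0,0,0,1]],
])

```text
clock: 18.2
eef_pos: [0.542, 0.0567, 0.0849]
orientation: [0.001, 0.802, 0.597, 0.002]
wrist_force: [7.8, 2.2, -5.4]
width: 0.669
finger_force: 30.0
```

```bash
python3 -c "
from h import *
st()"
```

```text
18.2 p [542.   56.7  84.9] yaw 16.68 F [ 7.8  2.2 -5.4] T [ 0.58  -1.262  0.374] w 61.5 j7 -0.019 off [-0.3 -0.2 -1.1]
```

Emit:
jog_arm([
  [[0,0,0,1],[0,0,0,1],[0,0,0,1],[0,0,0,1]],
])

```text
clock: 18.6
eef_pos: [0.5421, 0.0567, 0.085]
orientation: [0.001, 0.822, 0.569, 0.002]
wrist_force: [7.7, 2.8, -4.5]
width: 0.665
finger_force: 30.0
```

```bash
python3 -c "
from h import *
st()"
```

```text
18.6 p [542.1  56.7  85. ] yaw 20.67 F [ 7.7  2.8 -4.5] T [ 0.481 -1.332  0.388] w 61.1 j7 -0.076 off [-0.3 -0.3 -1. ]
```

Emit:
jog_arm([
  [[0,0,0,1],[0,0,0,1],[0,0,0,1]],
])

```text
clock: 18.9
eef_pos: [0.5422, 0.0567, 0.085]
orientation: [0.001, 0.837, 0.547, 0.002]
wrist_force: [8.2, 1.1, -7.1]
width: 0.67
finger_force: 30.0
```

```bash
python3 -c "
from h import *
st()"
```

```text
18.9 p [542.2  56.7  85. ] yaw 23.67 F [ 8.2  1.1 -7.1] T [ 0.529 -1.424  0.441] w 61.6 j7 -0.118 off [-0.3 -0.3 -1.1]
```

Emit:
jog_arm([
  [[0,0,0,1],[0,0,0,1],[0,0,0,1]],
])

```text
clock: 19.2
eef_pos: [0.5422, 0.0566, 0.0849]
orientation: [0.001, 0.851, 0.525, 0.002]
wrist_force: [7.6, 2.7, -6.4]
width: 0.662
finger_force: 30.0
```

```bash
python3 -c "
from h import *
st()"
```

```text
19.2 p [542.2  56.6  84.9] yaw 26.65 F [ 7.6  2.7 -6.4] T [ 0.539 -1.442  0.465] w 60.9 j7 -0.16 off [-0.3 -0.4 -1.1]
```

Emit:
jog_arm([
  [[0,0,0,1]],
])

```text
clock: 19.3
eef_pos: [0.5422, 0.0566, 0.085]
orientation: [0.001, 0.856, 0.518, 0.002]
wrist_force: [7.5, 1.4, -7.7]
width: 0.662
finger_force: 30.0
```

```bash
python3 -c "
from h import *
st()"
```

```text
19.3 p [542.2  56.6  85. ] yaw 27.65 F [ 7.5  1.4 -7.7] T [ 0.546 -1.468  0.587] w 60.9 j7 -0.174 off [-0.4 -0.4 -1. ]
```

Emit:
jog_arm([
  [[0,0,0,1]],
])

```text
clock: 19.4
eef_pos: [0.5423, 0.0566, 0.0849]
orientation: [0.001, 0.86, 0.51, 0.002]
wrist_force: [6.9, 1.4, -6.8]
width: 0.672
finger_force: 30.0
```

```bash
python3 -c "
from h import *
st()"
```

```text
19.4 p [542.3  56.6  84.9] yaw 28.64 F [ 6.9  1.4 -6.8] T [ 0.513 -1.487  0.531] w 61.8 j7 -0.188 off [-0.4 -0.5 -1.1]
```

Emit:
jog_arm([
  [[0,0,0,0],[0,0,0,0],[0,0,0,0],[0,0,0,0],[0,0,0,0]],
], jaw=1)

```text
clock: 19.9
eef_pos: [0.5397, 0.0557, 0.0846]
orientation: [-0.0, 0.861, 0.509, -0.0]
wrist_force: [0.1, 0.8, -0.4]
width: 1.006
finger_force: 0.0
```

Emit:
jog_arm([
  [[0,0,-5,0],[0,0,-20,0],[0,0,-40,0],[0,0,-40,0],[0,0,-25,0]],
])

```text
clock: 20.4
eef_pos: [0.5408, 0.0555, 0.2175]
orientation: [0.0, 0.861, 0.509, 0.001]
wrist_force: [-0.0, -0.5, 1.1]
width: 0.998
finger_force: 0.0
```

Emit:
jog_arm([
  [[0,0,0,-8],[0,0,0,-8],[0,0,0,-8],[0,0,0,0],[0,0,0,0]],
])

```text
clock: 20.9
eef_pos: [0.5399, 0.0556, 0.2148]
orientation: [-0.0, 0.737, 0.676, 0.0]
wrist_force: [-0.4, -0.1, 0.6]
width: 0.998
finger_force: 0.0
```

Run:
```python
from h import *
st()
c=get_calibration("wrist");im=snapshot("wrist")[:,:,::-1].copy();cv2.imwrite("pics/w7.png",im)
cv2.imwrite("pics/w7v.png",cv2.resize(im[40:290,130:390],None,fx=2.3,fy=2.3,interpolation=2))
h=cv2.cvtColor(im,cv2.COLOR_BGR2HSV)
```

```text
20.9 p [539.9  55.6 214.8] yaw 4.96 F [-0.4 -0.1  0.6] T [-0.06   0.117  0.044] w 91.8 j7 0.028 off [  1.    1.7 128.8]
```

View pics/w7v.png

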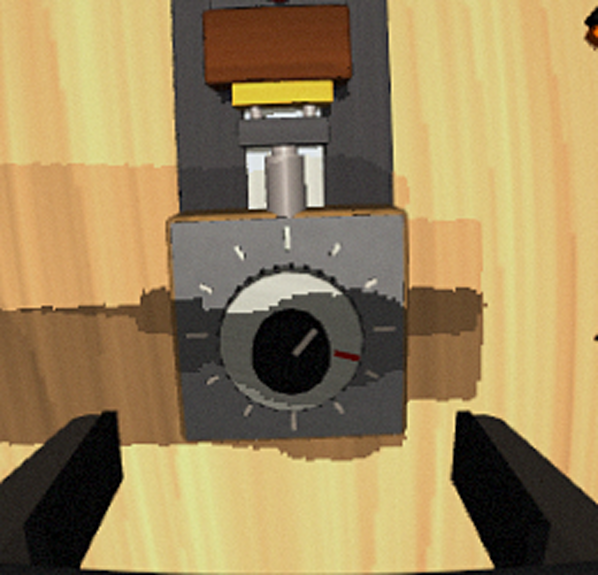

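The block sits square and flush between pad (282,93) and backstop. The ring's red mark has moved round to (346,355), about 85° as commanded, so the grip did not slip. The fine knob's line is unchanged and the gripper is clear.

```bash
python3 -c "
from station import *
print(finish_job())"
```

```text
the job is handed in; nothing more can be done
None
```

The dark block lies square on the bed, nipped against the backstop at roughly 13 N by the ring's torque (noisy readings, good to about 2–3 N). The fine knob and bystanders were left alone, and the job was handed in at about 21 s with no verdict returned.

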